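# Tighten the lock collar of a swivel base with the fitting pin spanner

## Robot

A 6-joint arm with a two-finger parallel gripper is mounted at the origin on a cart in front of the work surface, level with it; the furniture and walls round the work are solid. World frame = base frame: x ahead of the robot, y to its left, z up, the work surface at z = 0. Lengths are in m, angles in rad, forces in N, time in s.
With the tool pointing down it reaches from about 0.275 to 0.725 m from the base axis. Payload 5.6 kg.
Tool frame: the origin (TCP) lies midway between the tips of the shut fingers; the grasp point (between the pads) lies 19 mm behind it; z points along the fingers, x is the direction in which the jaws open and shut, and the axes are right-handed (so a half turn about z gives the same grasp; the last joint's range is limited). The gripper opens to 85 mm and grips with 20 to 120 N. Pads are 22 mm wide; open, the fingers measure 114 mm over their backs; the gripper's body (76 mm by 85 mm) begins 54 mm behind the grasp point. The pads swing forward as they close: fully open they stand 13 mm farther back than shut.
Start: joints at [-0.934, 0.255, 0.108, 0, -1.424, -0.285], TCP at [0.19, -0.516, 0.231] pointing down, gripper open.
Joint ranges: [-2.95, 2.95], [-1.21, 1.97], [-1.09, 1.5], [-2.87, 1.71], [-2.94, -0.07], [-3.05, 3.05]. Speed limits (rad/s): [2.57, 2.57, 3.14, 3.14, 3.14, 3.14].

## Interface

Orientations are given as a unit quaternion [x, y, z, w].
In Python, from cell import observe, capture, finish_job gives the robot as it stands.
- The arm moves only by the tool jog_arm, never from a script. Its argument "increments" is a list of rows, each a list of 3 entries, a list of its own where there are three numbers: the shift along the tool's x, y, z in mm, then the turn about the tool's z in degrees, then the closure in counts, from 0 (fully open) to 255 (shut). A call has 1 to 8 rows; each row is the pose to reach, as a shift and turn from the pose commanded when the call began, along the tool's axes at that moment; what a row does not reach only later rows make up. A row lasts 1/10 s, in which the tool goes at most 50 mm and 8.59 degrees, less where a joint would pass 70% of its speed; a pose out of reach is approached as far as the arm can. A call with a gripper value outside its range is refused whole. The fingers move at their own pace and stop on an object; "grip_force" is the grip in N (left out, the last holds). Time passes only in rows, so rows that repeat a pose let the fingers close. It gives the time, the measured TCP pose, the force and the opening at its end, in the units of the state.
- observe(): the state, without advancing time (a new reading comes with each control period).
- capture(name): name is "scene" or "top"; returns a dict with "color" (480x640x3 uint8, red, green, blue), "depth" (480x640 float32, m along the optical axis (not along the pixel's ray), 0 where there is no reading), "fx", "fy", "cx", "cy" (pixels), "dist_coeffs" ([k1, k2, p1, p2, k3] as OpenCV has them; the pictures are not rectified), "R" (3x3) and "t" (3): a world point X has camera coordinates R X + t. Camera axes: x right, y down, z forward; pixel columns grow to the right and rows downward; lengths in m; the calibration is good to about 2 mm. A picture is of the moment at which its call begins.
- finish_job(): hands the job in, once; it reports no verdict.
The state is a dict: "clock": time; "joint_pos": joint angles; "joint_velocities": joint speeds; "tau": joint torques, N m; "tcp_pos": TCP position; "tcp_rot": TCP orientation; "ft_force": force on the tool from outside, world axes, zero at the start; "torque": the same for the moment, N m; "gripper_width": finger opening in m.
Only numpy, scipy, OpenCV 4.12 (cv2) and the standard library are available. Lean on these libraries where they do the work, as an engineer would, in place of code of your own. Each camera call takes 0.05 s, during which the arm holds its last target.

## Task

Tighten the lock collar on the round swivel base: take the pin spanner whose two prongs match the collar's holes, put both prongs fully into the holes, then turn the collar clockwise (seen from above) until its tab meets the stop lug on the base. Leave that spanner standing fully seated in the collar and let go of it; do not disturb the other spanner.

Things in the scene. Friction and masses are not known exactly. Their poses are not given: they have to be found in the camera images.
- wide_spanner: Steel pin spanner that fits. Longer crossbar: 82 (y) x 30 x 10 mm; under it two prongs 10 mm thick, 14 mm long, at y = +/-28 mm, tips tapered to 6 mm; on it an upright dark grip 20 mm thick (x), 36 mm wide (y), from z = 10 to 74 mm. 0.25 kg. Origin: middle of crossbar's underside, z up. Starts upright, prongs in the groove of either low wooden stand (90 x 46 x 22 mm), crossbar resting on its top.
- narrow_spanner: The other pin spanner, too narrow for the collar, to be left alone in its stand: the same, but its crossbar is only 54 mm long and its prongs are at y = +/-14 mm. Origin and axes likewise.
- collar_top (a point): Centre of the top face of the lock collar, an aluminium disc 92 mm wide, 20 mm thick, top 33.5 mm above the desk, on a round grey base (124 mm, fixed). The frame turns with it: z up; two round through holes, 22 mm in diameter, 20 mm deep, at y = +/-28 mm. A tab sticks out 12 mm from the rim at -x. An upright lug on the base beside the rim is the stop.
- collar (a joint): Collar angle (rad), growing clockwise seen from above. Starts at 0 to 0.35; at 1.10 the tab meets the stop lug and it turns no farther. Friction (about 0.12 N m) holds it where it is left. A prong has 6 mm of play to each side in its hole, so the spanner turns about 0.21 rad before the collar follows.
Not all that is in view belongs to the job. Of the things that look like the part that bears collar_top, the larger one is meant.

How it is judged:
On the way, in this order (a step that is already met when the one before it is completed fails the run):
1. the wide spanner is fully seated, both prongs in the collar's holes, before the collar is turned (its angle still below 0.5 rad) (z of wide_spanner in the frame of collar_top between -0.004 and 0.004 m and horizontal distance between wide_spanner and collar_top below 0.01 m and angle between the y axis of wide_spanner and the y axis of collar_top, either way round below 0.35 rad and angle between wide_spanner's own z axis and vertical below 0.12 rad and value of joint collar below 0.5 rad), for 0.2 s.
2. the collar is turned clockwise to the stop (within 0.18 rad) with the spanner still seated (z of wide_spanner in the frame of collar_top between -0.004 and 0.004 m and horizontal distance between wide_spanner and collar_top below 0.01 m and angle between the y axis of wide_spanner and the y axis of collar_top, either way round below 0.35 rad and angle between wide_spanner's own z axis and vertical below 0.12 rad and value of joint collar above 0.92 rad), for 0.2 s.
At the end, for the whole second after the job is handed in: The collar is within 0.18 rad (10 degrees) of its stop; the wide spanner stands at rest in it, crossbar on its top face (within 4 mm), centred within 10 mm, its prongs in line with the holes within 0.35 rad, upright within 0.12 rad (all of step 2 and linear speed of wide_spanner below 0.02 m/s and velocity of joint collar below 0.05 rad/s); the robot touches nothing.
It fails at once if the narrow spanner is moved by more than 30 mm or tipped (distance of narrow_spanner from where it was at the start of the episode above 0.03 m or angle between narrow_spanner's own z axis and vertical above 0.4 rad).
It also fails if it takes over 42 s, if anything falls off the work surface, if the arm or the gripper's body presses on something with over 40 N, if the wrist force passes 120 N, or if a joint passes its speed limit or range.

## Working session

There is one attempt and no reset: what is moved stays moved. The work goes in short steps, Python scripts to look and compute and a tool call to move; the robot and the scene stay as the last step left them, time stands still between calls to the robot, and variables do not carry over. Pictures are saved under pics/ and viewed, and the job is handed in when it is done.

Besides the shell and the picture viewer there is one more tool, called in YAML: its name, and indented under it one key for each argument. jog_arm: Moves the arm, as the interface text tells. Its arguments: {"type":"object","properties":{"increments":{"type":"array"},"grip_force":{"type":"number"}},"required":["increments"]}

```bash
ls; mkdir -p pics
python3 - <<'E'
from cell import observe,capture
import cv2,numpy as np,pickle
s=observe();print(s)
for n in("scene","top"):
    c=capture(n);pickle.dump(c,open(f"{n}0.pkl","wb"))
    cv2.imwrite(f"pics/{n}0.png",c["color"][:,:,::-1])
    print(n,c["fx"],c["fy"],c["cx"],c["cy"],c["dist_coeffs"],c["R"],c["t"])
E
```

```text
pics
{'clock': 0.0, 'joint_pos': array([-9.34427059e-01,  2.55718639e-01,  1.06959591e-01, -4.82523299e-04,
       -1.42392440e+00, -2.84601869e-01]), 'joint_velocities': array([ 0.00090949, -0.000779  , -0.00036227,  0.00212446, -0.00042533,
       -0.00049751]), 'tau': array([ 2.00012444e-03, -3.86631560e+01,  2.37945449e+01,  5.36538318e+00,
       -6.13625991e-03,  2.49902831e-05]), 'tcp_pos': array([ 0.18937568, -0.51580827,  0.2303918 ]), 'tcp_rot': array([ 5.72498287e-01,  8.19905339e-01,  5.27353954e-04, -8.18014139e-04]), 'ft_force': array([-0.42283232,  0.01512786, -0.07951805]), 'torque': array([0.03145189, 0.05525101, 0.04137285]), 'gripper_width': 0.08553294754546377}
scene 520.5181841418854 520.5181841418854 317.6230373617636 237.7686646319977 [-0.12319459  0.          0.          0.          0.        ] [[ 0.55280459  0.83303076  0.02160636]
 [ 0.57576453 -0.3630802  -0.73257626]
 [-0.60241371  0.4174117  -0.68034197]] [-0.36320921 -0.25892309  1.47180709]
top 461.8016987589254 461.8016987589254 319.65229975603495 239.9444978379602 [-0.00012513  0.          0.          0.          0.        ] [[-0.02244711 -0.99909273 -0.03619179]
 [-0.98227091  0.02877959 -0.18524466]
 [ 0.18611818  0.03139194 -0.98202575]] [0.09848416 0.5388639  0.93465259]
```

View pics/scene0.png

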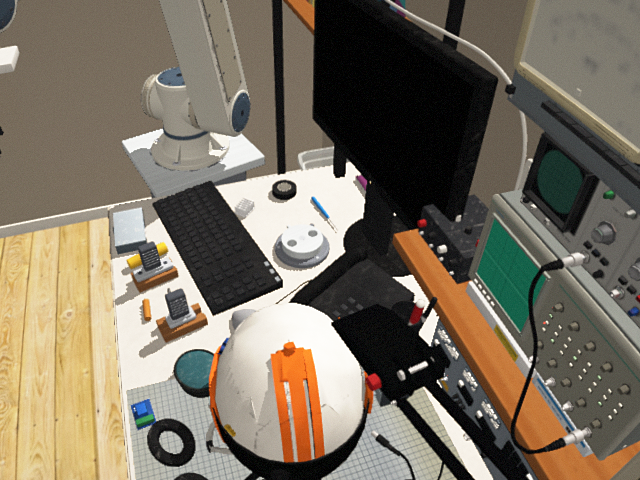

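View pics/top0.png

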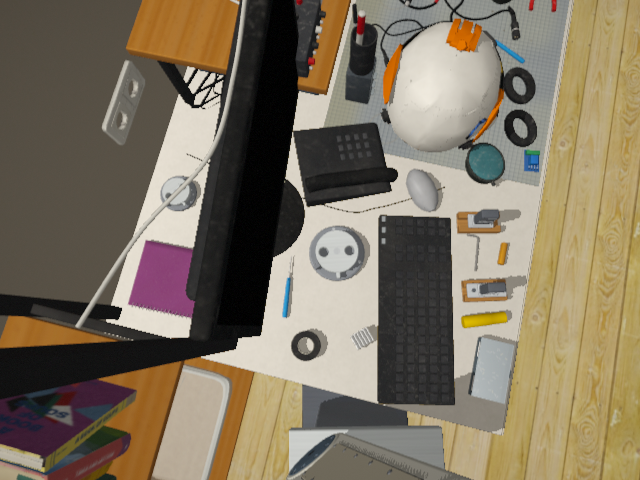

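The scene view shows stands with spanners at about (150,265) and (180,315), and the collar at (302,240). In the top view they are at (480,222), (486,290) and (338,252). The smaller look-alike is at (179,193). Next I'll zoom in.

Run:
```python
import cv2,numpy as np,pickle
t=pickle.load(open("top0.pkl","rb"))["color"][:,:,::-1];s=pickle.load(open("scene0.pkl","rb"))["color"][:,:,::-1]
r=lambda im,f:cv2.resize(im,None,fx=f,fy=f,interpolation=cv2.INTER_CUBIC)
a=r(t[200:310,445:525],5);b=r(t[215:290,300:375],5.2)
h=max(a.shape[0],b.shape[0]);o=np.zeros((h,a.shape[1]+b.shape[1],3),np.uint8);o[:a.shape[0],:a.shape[1]]=a;o[:b.shape[0],a.shape[1]:]=b
print(o.shape);cv2.imwrite("pics/z1.png",o[:600,:800])
a=r(s[225:345,110:215],4);b=r(s[210:275,265:340],4.8)
h=max(a.shape[0],b.shape[0]);o=np.zeros((h,a.shape[1]+b.shape[1],3),np.uint8);o[:a.shape[0],:a.shape[1]]=a;o[:b.shape[0],a.shape[1]:]=b
print(o.shape);cv2.imwrite("pics/z2.png",o[:600,:800])
```

```text
(550, 790, 3)
(480, 780, 3)
```

View pics/z1.png

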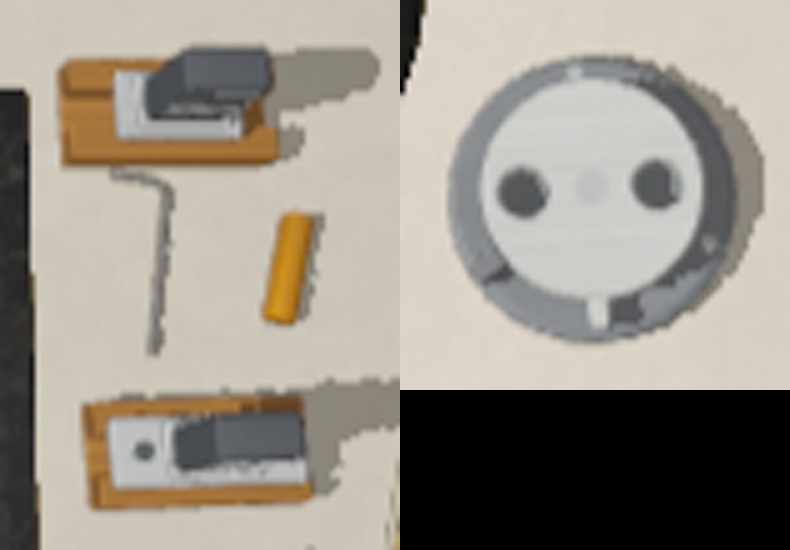

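View pics/z2.png

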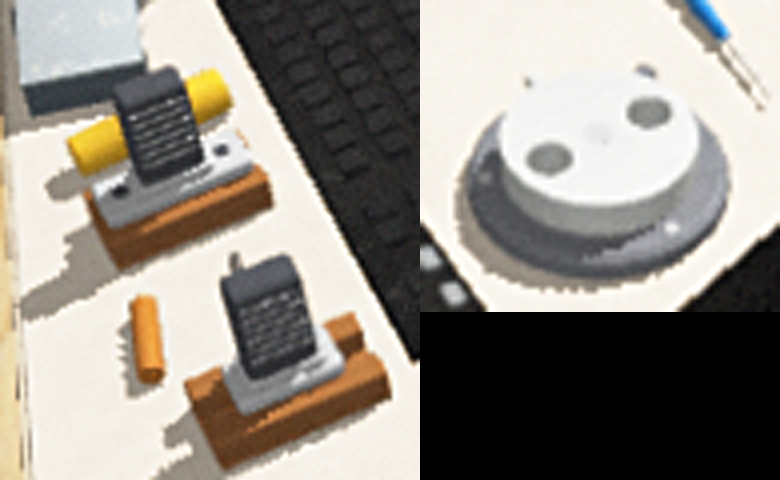

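The wide spanner is the one nearer the robot: in z2 its crossbar shows two prong rivets and a longer bar. The narrow spanner is at top (480,222). Next I'll measure.

```bash
cat > h.py <<'E'
import cv2,numpy as np,pickle
def load(n):return pickle.load(open(n,"rb"))
def und(c,uv):
    K=np.array([[c["fx"],0,c["cx"]],[0,c["fy"],c["cy"]],[0,0,1]])
    return cv2.undistortPoints(np.array(uv,float).reshape(-1,1,2),K,np.array(c["dist_coeffs"]))[:,0]
def plane(c,uv,z):
    p=und(c,uv);d=np.c_[p,np.ones(len(p))]@c["R"];o=-c["R"].T@c["t"]
    return o+d*((z-o[2])/d[:,2])[:,None]
def proj(c,X):
    K=np.array([[c["fx"],0,c["cx"]],[0,c["fy"],c["cy"]],[0,0,1]])
    return cv2.projectPoints(np.array(X,float).reshape(-1,1,3),cv2.Rodrigues(c["R"])[0],c["t"],K,np.array(c["dist_coeffs"]))[0][:,0]
def cloud(c):
    v,u=np.mgrid[0:480,0:640];p=und(c,np.c_[u.ravel(),v.ravel()]);d=c["depth"].ravel()
    X=(np.c_[p,np.ones(len(p))]*d[:,None]-c["t"])@c["R"]
    X[d==0]=np.nan
    return X.reshape(480,640,3)
E
python3 - <<'E'
from h import *
t=load("top0.pkl");s=load("scene0.pkl")
# z1: left crop scale5 offset (445,200); right scale5.2 offset (300,215)
for name,c,roi in(("top",t,(300,215,75,75)),("scene",s,(265,210,75,65))):
    x,y,w,h=roi;im=c["color"][y:y+h,x:x+w]
    g=cv2.cvtColor(im,cv2.COLOR_RGB2GRAY)
    m=((g<150)).astype(np.uint8)
    n,l,st,ce=cv2.connectedComponentsWithStats(m)
    for i in range(1,n):
        if 20<st[i,4]<400:
            uv=ce[i]+[x,y];print(name,st[i],uv,plane(c,[uv],.0335)[0])
X=cloud(t)
for nm,Y in(("top",X),("scene",cloud(s))):
  P=Y.reshape(-1,3);k=(P[:,2]>0.05)&(P[:,2]<0.6)
  h,_,_=np.histogram2d(P[k,0],P[k,1],bins=[np.arange(.1,.9,.04),np.arange(-.4,.5,.04)])
  from scipy.stats import binned_statistic_2d as B
  z=B(P[k,0],P[k,1],P[k,2],'max',bins=[np.arange(.1,.9,.04),np.arange(-.4,.5,.04)])[0]
  print(nm,"rows x .1.. cols y -.4..");
  for i,r in enumerate(z):print("%.2f"%(.1+.04*i)," ".join("%3s"%("." if np.isnan(q) else int(q*100)) for q in r))
E
```

```text
top [ 0  0  5 18 57] [301.36842105 221.36842105] [0.58748207 0.12438372 0.0335    ]
top [45 31  9  9 67] [348.92537313 250.17910448] [0.52037787 0.0222661  0.0335    ]
top [19 32 10 10 74] [323.02702703 251.66216216] [0.51871746 0.07838586 0.0335    ]
scene [52  0 12 11 61] [323.2295082 214.2295082] [0.48022753 0.13217088 0.0335    ]
scene [44 21  8  5 35] [312.48571429 233.05714286] [0.52146117 0.07527699 0.0335    ]
scene [23 31  8  5 33] [291.48484848 242.90909091] [0.52374    0.01876029 0.0335    ]
scene [  0  47  14  18 108] [269.25       268.39814815] [ 0.56489398 -0.06076587  0.0335    ]
scene [ 54  47  21  18 198] [332.3030303  268.37878788] [0.63524378 0.05042178 0.0335    ]
top rows x .1.. cols y -.4..
0.10   .   .   .   .   .   .   .   .   .   .   .   .  29  23   .   .   .   .   .   .   .   .
0.14   .   .   .   .   .   .   .   .   .   .   .  42  34   .   .   .   .   .  31  40   .   .
0.18   .   .   .   .   .   .   .   .   .  56  54  44   .   .   .   .   .  31  51  51  51   .
0.22   .   .   .   .   .   .   .   .   .  59   .   .   .   .   .   .   .  31  42  51  51  47
0.26  
[... 2486 characters left out ...]
.   .   .   .  54  54   .   .   .   .   .   .   .
0.58   .   .   9   9   .   .   .   .   .   .   .   .   .  54  54   .   .   .   .   .   .   .
0.62   .   .   .   .   .   .   .   .   .   .   8   9   9  54  54   .   .   .   .   .   .   .
0.66   .   .   .   .   .   .   .   5   7   8   8   9   9  55   .   .   .   .   .   .   .   .
0.70   .   .   .   .  12   .   .   .   5   .   .   .  49  55   .   .   .   .   .   .   .  21
0.74   .   .  12  17  19  19  19  17   .   .   .   .  53  55   .   .   .   .   .   .   .  29
0.78   .   .  15  19  21  21  20  19  14   .   .  28  53  55   .   .   .   .   .   .   .   .
0.82   .   .  17  20  21  22  21  19   .   .  24  30  54  55  30   .   .   .   .   .   .   .
```

Run:
```python
from h import *
t=load("top0.pkl");s=load("scene0.pkl")
for n,c in(("top",t),("scene",s)):
    X=cloud(c)
    for nm,xr in(("wide",(.33,.48)),("narrow",(.5,.65))):
        k=(X[...,2]>.090)&(X[...,2]<.105)&(X[...,0]>xr[0])&(X[...,0]<xr[1])&(X[...,1]<-.22)&(X[...,1]>-.36)
        P=X[k];vv,uu=np.nonzero(k)
        r=cv2.minAreaRect(P[:,:2].astype(np.float32)*1000)
        print(n,nm,len(P),P.mean(0),r,"uv",uu.mean(),vv.mean(),"ray@.096",plane(c,[[uu.mean(),vv.mean()]],.096)[0])
        k=(X[...,2]>.026)&(X[...,2]<.037)&(X[...,0]>xr[0])&(X[...,0]<xr[1])&(X[...,1]<-.2)&(X[...,1]>-.36)&(c["color"].min(-1)>120)
        P=X[k]; 
        if len(P)>10: print("   bar",len(P),P.mean(0),cv2.minAreaRect(P[:,:2].astype(np.float32)*1000))
    k=(X[...,2]>.029)&(X[...,2]<.038)&(np.hypot(X[...,0]-.52,X[...,1]-.049)<.07)&(c["color"].min(-1)>150)
    m=k.astype(np.uint8);m=cv2.morphologyEx(m,cv2.MORPH_CLOSE,np.ones((3,3)))
    cs,_=cv2.findContours(m,cv2.RETR_EXTERNAL,cv2.CHAIN_APPROX_NONE);q=max(cs,key=cv2.contourArea)[:,0]
    hull=cv2.convexHull(q)
    W=plane(c,q,.0335)[:,:2]
    r=np.hypot(*(W-[.521,.049]).T)
    W2=W[r<.052]; A=np.c_[2*W2,np.ones(len(W2))];sol=np.linalg.lstsq(A,(W2**2).sum(1),rcond=None)[0]
    print(n,"collar circ",sol[:2],np.sqrt(sol[2]+sol[:2]@sol[:2]))
    a=np.degrees(np.arctan2(W[:,1]-sol[1],W[:,0]-sol[0]))[r>.052];print("tab ang",a)
    k=(X[...,0]>.42)&(X[...,0]<.62)&(X[...,1]>.09)&(X[...,1]<.2)
    P=X[k]
    for z0 in np.arange(.04,.56,.06):
        Q=P[(P[:,2]>z0)&(P[:,2]<z0+.06)]
        if len(Q):print(" z%.2f miny %.3f n%d"%(z0,np.percentile(Q[:,1],1),len(Q)))
# yellow tube
X=cloud(t);k=(X[...,2]>.008)&(t["color"][...,0]>150)&(t["color"][...,2]<90)&(X[...,0]<.6)&(X[...,1]<-.2)
P=X[k];print("yel",[ (P[j].min(0),P[j].max(0)) for j in (P[:,0]<.4,P[:,0]>.4)])
```

```text
top wide 185 [ 0.42927324 -0.26315626  0.09560182] ((429.3350524902344, -263.50128173828125), (35.89244842529297, 18.344619750976562), 88.36909484863281) uv 495.94594594594594 286.47027027027025 ray@.096 [ 0.42923513 -0.26303208  0.096     ]
   bar 223 [ 0.42522036 -0.24921594  0.03186621] ((396.8360900878906, -245.44969177246094), (81.7667236328125, 105.75125122070312), 58.13566589355469)
top narrow 161 [ 0.57851111 -0.26403363  0.09542351] ((578.7438354492188, -264.0933837890625), (35.089088439941406, 18.043609619140625), 86.76216888427734) uv 489.4968944099379 213.09937888198758 ray@.096 [ 0.57837038 -0.2638427   0.096     ]
   bar 118 [ 0.57323165 -0.25483742  0.0317885 ] ((578.2796020507812, -264.1929931640625), (52.6712646484375, 28.77312469482422), 87.02765655517578)
top collar circ [0.52032205 0.04958978] 0.04530030008312546
tab ang [ 177.64509239  179.89288935  179.83382363 -178.0333394  -175.9104298
 -175.68565357 -175.44269082]
 z0.16 miny 0.143 n93
 z0.22 miny 0.142 n617
 z0.28 miny 0.142 n845
 z0.34 miny 0.142 n1078
 z0.40 miny 0.142 n1423
 z0.46 miny 0.142 n2422
 z0.52 
[... 617 characters left out ...]
[ 0.58418096 -0.26910564  0.096     ]
   bar 187 [ 0.58621768 -0.27021434  0.03075208] ((580.3632202148438, -268.0238342285156), (52.56838607788086, 30.31639862060547), 86.12301635742188)
scene collar circ [0.5212645  0.04680651] 0.04640051448626449
tab ang [-175.82433256 -173.87423286]
 z0.04 miny 0.170 n281
 z0.10 miny 0.171 n323
 z0.16 miny 0.141 n271
 z0.22 miny 0.140 n1219
 z0.28 miny 0.140 n1375
 z0.34 miny 0.140 n1541
 z0.40 miny 0.139 n1683
 z0.46 miny 0.140 n1824
 z0.52 miny 0.140 n621
yel [(array([ 0.35148352, -0.30424594,  0.00909154]), array([ 0.38093415, -0.21207462,  0.02983991])), (array([ 0.40628976, -0.3217873 ,  0.00805976]), array([ 0.59999706, -0.21879519,  0.02724449]))]
```

```bash
cat >> h.py <<'E'
def tool(s):
    from scipy.spatial.transform import Rotation as R
    return R.from_quat(s["tcp_rot"]).as_matrix()
def delta(s,target,yaw=None):
    M=tool(s);d=M.T@(np.array(target)-s["tcp_pos"])*1000
    y=np.degrees(np.arctan2(M[1,0],M[0,0]));out=d.round(1),"yaw",round(y,2)
    if yaw is not None: out+=("turn",round(-((yaw-y+180)%360-180),2))
    return out
E
python3 - <<'E'
from h import *
from cell import observe
t=load("top0.pkl")
X=cloud(t);hsv=cv2.cvtColor(t["color"],cv2.COLOR_RGB2HSV)
m=((hsv[...,0]>8)&(hsv[...,0]<22)&(hsv[...,1]>110)).astype(np.uint8)
for nm,(x0,y0,x1,y1) in(("wide",(458,276,512,305)),("narrow",(455,205,505,238))):
    k=m[y0:y1,x0:x1];vv,uu=np.nonzero(k);W=plane(t,np.c_[uu+x0,vv+y0],.022)[:,:2]
    print(nm,len(W),cv2.minAreaRect(W.astype(np.float32)*1000))
    # crossbar: light pixels at z .032
    b=(t["color"][y0:y1,x0:x1].min(-1)>130)&(np.abs(X[y0:y1,x0:x1,2]-.032)<.005)
    vv,uu=np.nonzero(b);W=plane(t,np.c_[uu+x0,vv+y0],.032)[:,:2];print("  bar",len(W),cv2.minAreaRect(W.astype(np.float32)*1000),W.min(0),W.max(0))
for uv in([318.8,267.9],[317,266],[320,269]):
    for z in(.0135,.03):
        w=plane(t,[uv],z)[0];print(uv,z,w,np.degrees(np.arctan2(w[1]-.049,w[0]-.5205)),X[int(uv[1]),int(uv[0])])
s=observe();print(delta(s,[.43,-.265,.2304],181))
E
```

```text
wide 333 ((428.4320068359375, -261.48187255859375), (45.0012092590332, 91.4389877319336), 0.5107202529907227)
  bar 212 ((428.4073486328125, -263.49200439453125), (82.1950912475586, 27.405527114868164), 88.57598876953125) [ 0.41446877 -0.30434038] [ 0.4430172  -0.22264259]
narrow 430 ((576.9044799804688, -262.87579345703125), (92.7925796508789, 45.00349426269531), 88.28475189208984)
  bar 112 ((577.8372802734375, -263.4117736816406), (51.62318420410156, 28.97370719909668), 88.20108795166016) [ 0.56274099 -0.28896616] [ 0.59308528 -0.23722767]
[318.8, 267.9] 0.0135 [0.48612043 0.08903701 0.0135    ] 130.65250763155913 [0.48709334 0.0904488  0.02171578]
[318.8, 267.9] 0.03 [0.48401556 0.08845591 0.03      ] 132.75921670757722 [0.48709334 0.0904488  0.02171578]
[317, 266] 0.0135 [0.4904307  0.09290402 0.0135    ] 124.40674802047901 [0.48844271 0.09231513 0.02857818]
[317, 266] 0.03 [0.48825525 0.0922596  0.03      ] 126.70003376272153 [0.48844271 0.09231513 0.02857818]
[320, 269] 0.0135 [0.48361925 0.0864546  0.0135    ] 134.55770502603062 [0.48359552 0.0864484  0.0136897 ]
[320, 269] 0.03 [0.48155533 0.08591578 0.03      ] 136.53201876205853 [0.48359552 0.0864484  0.0136897 ]
(array([1.526e+02, 3.123e+02, 3.000e-01]), 'yaw', np.float64(110.15), 'turn', np.float64(-70.85))
```

jog_arm:
  increments:
    - [[15, 30, 0], -7, 0]
    - [[38, 78, 0], -15, 0]
    - [[58, 118, 0], -23, 0]
    - [[78, 160, 0], -31, 0]
    - [[98, 200, 0], -39, 0]
    - [[118, 242, 0], -47, 0]
    - [[138, 282, 0], -55, 0]
    - [[151, 312, 0], -63, 0]
  grip_force: 60

```text
clock: 0.9
tcp_pos: [0.4316, -0.2648, 0.231]
tcp_rot: [0.056, 0.998, 0.0, -0.0]
ft_force: [0.4, -0.4, -0.8]
gripper_width: 0.0856
```

Run:
```python
from h import *
from cell import observe,capture
s=observe();print(s["clock"],s["tcp_pos"],s["joint_pos"],delta(s,[.429,-.2645,.1],180))
```

```text
0.9 [ 0.43157749 -0.26476313  0.23097539] [-2.40763026e-01  1.68893627e-01 -2.44968796e-03 -5.05933524e-04
 -1.39995763e+00  1.28675205e-01] (array([ 2.50e+00, -1.00e-01,  1.31e+02]), 'yaw', np.float64(173.57), 'turn', np.float64(-6.43))
```

jog_arm:
  increments:
    - [[2.5, 0, 25], -4, 0]
    - [[2.5, 0, 60], -6.4, 0]
    - [[2.5, 0, 100], -6.4, 0]
    - [[2.5, 0, 135], -6.4, 0]
    - [[2.5, 0, 160], -6.4, 0]
    - [[2.5, 0, 175], -6.4, 0]
    - [[2.5, 0, 181], -6.4, 0]
    - [[2.5, 0, 181], -6.4, 0]

```text
clock: 1.7
tcp_pos: [0.4274, -0.2666, 0.0496]
tcp_rot: [0.004, 1.0, 0.0, -0.001]
ft_force: [0.5, -0.1, 0.4]
gripper_width: 0.0853
```

Run:
```python
from h import *
from cell import observe,capture
s=observe();print(s["clock"],s["tcp_pos"],delta(s,[.429,-.2645,.05],180))
c=capture("scene");cv2.imwrite("pics/s1.png",cv2.resize(c["color"][140:380,60:360,::-1],None,fx=2.5,fy=2.5))
```

```text
1.7 [ 0.42737429 -0.26659314  0.04961627] (array([-1.6,  2.1, -0.4]), 'yaw', np.float64(179.56), 'turn', np.float64(-0.44))
```

View pics/s1.png

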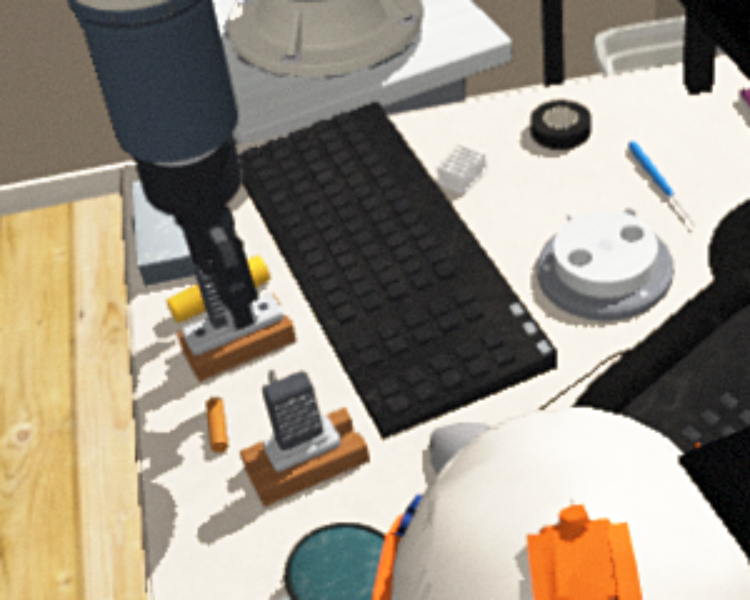

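The open fingers straddle the wide spanner's grip, at about (232,285). Next I'll trim by 2 mm and close.

jog_arm:
  increments:
    - [[-1.5, 2, 0], 0, 0]
    - [[-1.5, 2, 0], 0, 140]
    - [[-1.5, 2, 0], 0, 255]
    - [[-1.5, 2, 0], 0, 255]
    - [[-1.5, 2, 0], 0, 255]
    - [[-1.5, 2, 0], 0, 255]
    - [[-1.5, 2, 0], 0, 255]
    - [[-1.5, 2, 0], 0, 255]
  grip_force: 70

```text
clock: 2.55
tcp_pos: [0.4297, -0.2649, 0.0506]
tcp_rot: [0.004, 1.0, -0.0, 0.0]
ft_force: [0.3, 0.4, 2.6]
gripper_width: 0.0196
```

jog_arm:
  increments:
    - [[0, 0, -6], 0, 255]
    - [[0, 0, -20], 0, 255]
    - [[0, 0, -45], 0, 255]
    - [[0, 0, -75], 0, 255]
    - [[0, 0, -95], 0, 255]
    - [[0, 0, -100], 0, 255]

```text
clock: 3.15
tcp_pos: [0.4303, -0.2651, 0.1524]
tcp_rot: [0.004, 1.0, -0.001, 0.002]
ft_force: [0.7, -0.0, -2.5]
gripper_width: 0.0193
```

Run:
```python
from h import *
from cell import observe,capture
s=observe();print(s,delta(s,[.5205,.049,.15],182))
c=capture("scene");cv2.imwrite("pics/s2.png",cv2.resize(c["color"][140:380,60:360,::-1],None,fx=2.5,fy=2.5))
```

```text
{'clock': 3.15, 'joint_pos': array([-2.41454561e-01,  2.04440313e-01, -1.61928463e-01,  2.90088050e-04,
       -1.20089414e+00,  2.33687642e-01]), 'joint_velocities': array([ 0.00122552, -0.00816875,  0.03240243, -0.02416182, -0.0846655 ,
        0.00031105]), 'tau': array([-3.15903279e-02, -3.58659053e+01,  2.34480017e+01,  5.49242646e+00,
       -3.34356772e-01, -3.81880600e-04]), 'tcp_pos': array([ 0.43030612, -0.26508035,  0.15242278]), 'tcp_rot': array([ 3.83124599e-03,  9.99991091e-01, -5.47306243e-04,  1.68523511e-03]), 'ft_force': array([ 0.66066767, -0.04194864, -2.49083943]), 'torque': array([-0.04348883, -0.0454597 ,  0.00033392]), 'gripper_width': 0.019279280305335256} (array([-87.8, 314.8,   2.4]), 'yaw', np.float64(179.56), 'turn', np.float64(-2.44))
```

View pics/s2.png

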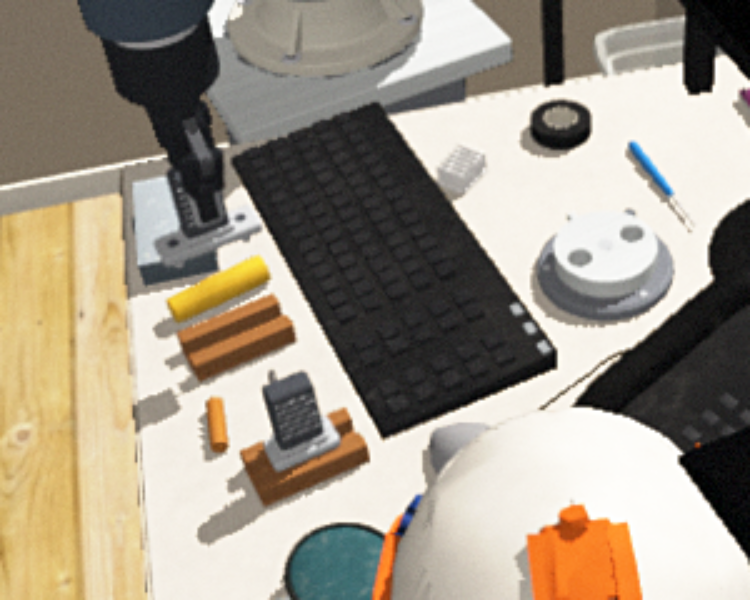

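The spanner is lifted level, with its bar at about (205,235), and the narrow spanner is untouched. Next I'll transfer it to the collar.

jog_arm:
  increments:
    - [[-6, 20, 0], 0, 255]
    - [[-15, 55, 0], -1, 255]
    - [[-27, 95, 0], -1, 255]
    - [[-38, 135, 0], -2, 255]
    - [[-49, 175, 0], -2, 255]
    - [[-60, 215, 0], -2.4, 255]
    - [[-71, 255, 0], -2.4, 255]
    - [[-82, 292, 0], -2.4, 255]

```text
clock: 4.0
tcp_pos: [0.5127, 0.0284, 0.1484]
tcp_rot: [-0.017, 1.0, -0.0, -0.002]
ft_force: [0.3, 0.1, -2.9]
gripper_width: 0.0196
```

jog_arm:
  increments:
    - [[-4, 14, 10], 0, 255]
    - [[-6, 22, 30], 0, 255]
    - [[-6, 22, 45], 0, 255]
    - [[-6, 22, 50], 0, 255]
    - [[-6, 22, 50], 0, 255]
    - [[-6, 22, 50], 0, 255]

```text
clock: 4.6
tcp_pos: [0.519, 0.0483, 0.1005]
tcp_rot: [-0.017, 1.0, -0.0, 0.0]
ft_force: [0.2, 0.0, -3.0]
gripper_width: 0.0194
```

Run:
```python
from h import *
from cell import observe,capture
s=observe();print(s["clock"],s["tcp_pos"],s["ft_force"],delta(s,[.5207,.0488,.1],182))
for n in("scene","top"):
    c=capture(n);pickle.dump(c,open(n+"3.pkl","wb"))
a=load("scene3.pkl")["color"][180:290,250:350,::-1];b=load("top3.pkl")["color"][200:310,285:385,::-1]
cv2.imwrite("pics/s3.png",np.hstack([cv2.resize(q,None,fx=4,fy=4,interpolation=cv2.INTER_CUBIC) for q in(a,b)]))
```

```text
4.6 [0.51903679 0.04833652 0.10047473] [ 0.1882736   0.00825001 -3.04533476] (array([-1.7,  0.4,  0.5]), 'yaw', np.float64(-178.07), 'turn', np.float64(-0.07))
```

View pics/s3.png

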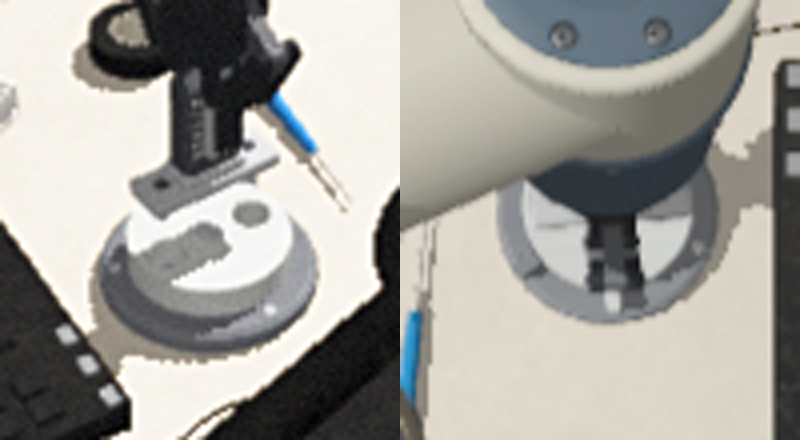

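Run:
```python
from h import *
c=load("scene3.pkl")
a=np.radians(2);ex=np.array([np.cos(a),np.sin(a)]);ey=np.array([-np.sin(a),np.cos(a)])
for o in([.519,.0483],):
  for sx,sy in((1,-1),(-1,-1),(1,1),(-1,1)):
    p=np.array(o)+sx*.015*ex+sy*.041*ey
    print(sx,sy,((proj(c,[[*p,.082]])[0]-[250,180])*4).round(1))
  for sy in(-1,1):
    p=np.array(o)+sy*.028*ey; print("prong top",((proj(c,[[*p,.082]])[0]-[250,180])*4).round(1))
im=cv2.resize(c["color"][180:290,250:350,::-1],None,fx=8,fy=8,interpolation=cv2.INTER_CUBIC)[150:520,150:650]
cv2.imwrite("pics/s3b.png",im)
```

```text
1 -1 [158.7 205.3]
-1 -1 [127.9 174.2]
1 1 [284.8 148.4]
-1 1 [253.  119.2]
prong top [163.6 180.5]
prong top [249.4 142.3]
```

View pics/s3b.png

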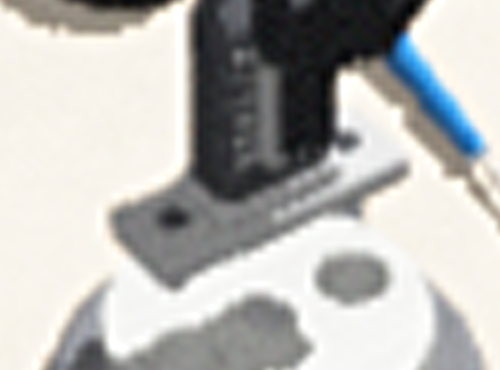

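The bar's prong marks sit where predicted, after the scene camera's roughly 2 mm bias, which the collar shows too. I'm going down.

jog_arm:
  increments:
    - [[-1.5, 0.5, 5], 0, 255]
    - [[-1.5, 0.5, 13], 0, 255]
    - [[-1.5, 0.5, 20], 0, 255]
    - [[-1.5, 0.5, 24], 0, 255]
    - [[-1.5, 0.5, 27], 0, 255]
    - [[-1.5, 0.5, 30], 0, 255]

```text
clock: 5.3
tcp_pos: [0.5205, 0.0493, 0.07]
tcp_rot: [-0.017, 1.0, -0.0, -0.0]
ft_force: [0.7, -0.0, -2.9]
gripper_width: 0.0193
```

Prong tips are about 6 mm into the holes with no contact force. Continuing.

jog_arm:
  increments:
    - [[0, 0, 2], 0, 255]
    - [[0, 0, 4], 0, 255]
    - [[0, 0, 6], 0, 255]
    - [[0, 0, 7], 0, 255]
    - [[0, 0, 8], 0, 255]
    - [[0, 0, 8], 0, 255]
    - [[0, 0, 8], 0, 255]

```text
clock: 6.0
tcp_pos: [0.5205, 0.0493, 0.0624]
tcp_rot: [-0.017, 1.0, 0.0, 0.0]
ft_force: [1.2, 0.1, -3.4]
gripper_width: 0.0192
```

Run:
```python
from h import *
from cell import observe,capture
s=observe();print(s["clock"],s["tcp_pos"],s["ft_force"],s["torque"],s["joint_pos"])
c=capture("scene");pickle.dump(c,open("scene4.pkl","wb"))
cv2.imwrite("pics/s4.png",cv2.resize(c["color"][190:280,250:350,::-1],None,fx=6,fy=6,interpolation=cv2.INTER_CUBIC))
```

```text
6.0 [0.52045711 0.04934935 0.06235123] [ 1.17092857  0.05594977 -3.40870362] [ 0.02384807 -0.07854079 -0.04227842] [ 3.94366648e-01  3.18864520e-01 -2.56839790e-01  3.47869227e-05
 -9.94989885e-01 -3.60201171e-01]
```

View pics/s4.png

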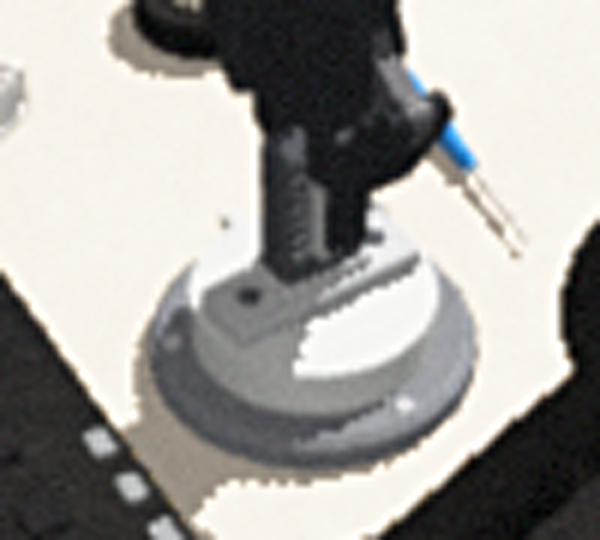

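The bar is at or just above the collar's top face. I'll press slightly to confirm contact.

jog_arm:
  increments:
    - [[0, 0, 0.5], 0, 255]
    - [[0, 0, 1], 0, 255]
    - [[0, 0, 1.5], 0, 255]
    - [[0, 0, 1.5], 0, 255]

```text
clock: 6.45
tcp_pos: [0.5206, 0.0494, 0.062]
tcp_rot: [-0.017, 1.0, -0.0, 0.0]
ft_force: [-3.1, -0.2, 6.3]
gripper_width: 0.0194
```

jog_arm:
  increments:
    - [[0, 0, -0.5], 0, 255]
    - [[0, 0, -0.5], 3, 255]
    - [[0, 0, -0.5], 7, 255]
    - [[0, 0, -0.5], 11, 255]
    - [[0, 0, -0.5], 15, 255]
    - [[0, 0, -0.5], 19, 255]
    - [[0, 0, -0.5], 23, 255]
    - [[0, 0, -0.5], 27, 255]

```text
clock: 7.25
tcp_pos: [0.5216, 0.0492, 0.0621]
tcp_rot: [0.218, 0.976, 0.0, 0.001]
ft_force: [0.6, -1.0, 0.4]
gripper_width: 0.0194
```

jog_arm:
  increments:
    - [[0, 0, 0], 3, 255]
    - [[0, 0, 0], 6, 255]
    - [[0, 0, 0], 9, 255]
    - [[0, 0, 0], 12, 255]
    - [[0, 0, 0], 15, 255]
    - [[0, 0, 0], 15, 255]

```text
clock: 7.85
tcp_pos: [0.5218, 0.0491, 0.0621]
tcp_rot: [0.342, 0.94, 0.0, 0.001]
ft_force: [2.9, -1.2, 1.3]
gripper_width: 0.0194
```

Run:
```python
from h import *
from cell import observe,capture
s=observe();print(s["clock"],s["tcp_pos"],s["ft_force"],s["torque"],delta(s,[.5205,.0493,.062],125))
for n in("scene","top"):
    c=capture(n);pickle.dump(c,open(n+"5.pkl","wb"))
a=load("scene5.pkl")["color"][180:290,250:350,::-1];b=load("top5.pkl")["color"][200:310,285:385,::-1]
cv2.imwrite("pics/s5.png",np.hstack([cv2.resize(q,None,fx=4,fy=4,interpolation=cv2.INTER_CUBIC) for q in(a,b)]))
```

```text
7.85 [0.52177596 0.04911309 0.0620644 ] [ 2.94400526 -1.19743572  1.31891686] [-0.73546529 -0.74802521  0.02915437] (array([ 1.1, -0.7,  0.1]), 'yaw', np.float64(139.97), 'turn', np.float64(14.97))
```

View pics/s5.png

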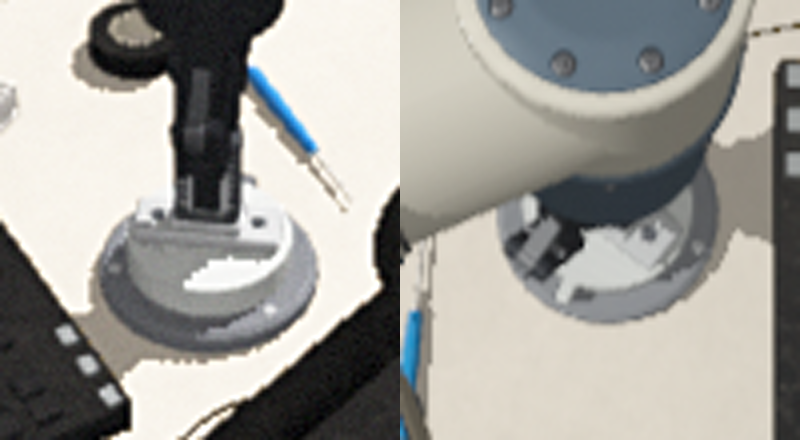

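The bar is seated and the tab, at top panel (565,293), is closing on the lug at about (540,272). I'll continue in small turns.

jog_arm:
  increments:
    - [[0, 0, 0], 3, 255]
    - [[0, 0, 0], 6, 255]
    - [[0, 0, 0], 8, 255]
    - [[0, 0, 0], 8, 255]

```text
clock: 8.35
tcp_pos: [0.5217, 0.0492, 0.0621]
tcp_rot: [0.406, 0.914, 0.0, 0.001]
ft_force: [4.4, -3.5, 2.4]
gripper_width: 0.0191
```

Run:
```python
from h import *
from cell import observe,capture
s=observe();print(s["clock"],s["tcp_pos"],s["ft_force"],s["torque"],s["tau"],delta(s,[.5205,.0493,.062],125))
```

```text
8.35 [0.52172228 0.04918136 0.06205916] [ 4.3848446  -3.50806872  2.36226702] [-1.24042063 -1.37346196  0.10354813] [  1.59104738 -37.27259517  18.03611577   2.63512395  -0.77680925
  -0.47650466] (array([ 0.9, -0.8,  0.1]), 'yaw', np.float64(132.03), 'turn', np.float64(7.03))
```

jog_arm:
  increments:
    - [[0, 0, 0], 3, 255]
    - [[0, 0, 0], 6, 255]
    - [[0, 0, 0], 8, 255]
    - [[0, 0, 0], 8, 255]

```text
clock: 8.75
tcp_pos: [0.5218, 0.0492, 0.0621]
tcp_rot: [0.469, 0.883, 0.001, 0.001]
ft_force: [4.3, -3.1, 3.4]
gripper_width: 0.0193
```

Run:
```python
from h import *
from cell import observe,capture
s=observe();print(s["clock"],s["tcp_pos"],s["ft_force"],s["torque"],s["tau"],delta(s,[.5205,.0493,.062],125))
for n in("scene","top"):
    c=capture(n);pickle.dump(c,open(n+"6.pkl","wb"))
a=load("scene6.pkl")["color"][180:290,250:350,::-1];b=load("top6.pkl")["color"][200:310,285:385,::-1]
cv2.imwrite("pics/s6.png",np.hstack([cv2.resize(q,None,fx=4,fy=4,interpolation=cv2.INTER_CUBIC) for q in(a,b)]))
```

```text
8.75 [0.52175576 0.04921253 0.0620616 ] [ 4.25719069 -3.05381349  3.36929907] [-1.17747902 -1.44154404  0.06319703] [  1.5846796  -37.32289553  17.96529114   2.59938441  -0.83886858
  -0.43740811] (array([ 0.8, -1. ,  0.1]), 'yaw', np.float64(124.05), 'turn', np.float64(-0.95))
```

View pics/s6.png

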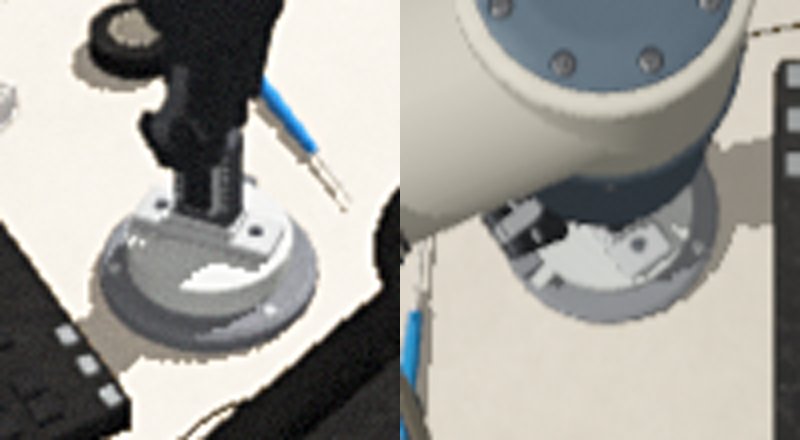

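The tab at top panel (545,278) is almost at the lug. No stop torque yet, so I'll go on in small steps.

jog_arm:
  increments:
    - [[0, 0, 0], 2, 255]
    - [[0, 0, 0], 4, 255]
    - [[0, 0, 0], 4, 255]

```text
clock: 9.15
tcp_pos: [0.5219, 0.0488, 0.0621]
tcp_rot: [0.499, 0.867, 0.0, 0.002]
ft_force: [5.2, -5.4, 1.6]
gripper_width: 0.0199
```

Run:
```python
from h import *
from cell import observe,capture
s=observe();print(s["clock"],s["tcp_pos"],s["ft_force"],s["torque"],s["tau"],delta(s,[.5205,.0493,.062],116))
```

```text
9.15 [0.52194338 0.04884958 0.06211302] [ 5.1527007  -5.38237299  1.58620513] [-1.84040429 -1.72654765  0.94315176] [  1.69503517 -37.73328781  18.21757972   1.69888616  -0.90808097
  -1.21125463] (array([ 1.1, -1. ,  0.1]), 'yaw', np.float64(120.17), 'turn', np.float64(4.17))
```

Torque jumped to 0.94 N m: the tab is on the lug. I'll back off within the play, then release.

jog_arm:
  increments:
    - [[0, 0, 0], -2, 255]
    - [[0, 0, 0], -4, 255]
    - [[0, 0, 0], -5, 255]
    - [[0, 0, 0], -5, 255]

```text
clock: 9.55
tcp_pos: [0.5212, 0.0499, 0.062]
tcp_rot: [0.461, 0.887, 0.001, 0.001]
ft_force: [1.8, 0.8, 5.9]
gripper_width: 0.0193
```

Run:
```python
from h import *
from cell import observe,capture
s=observe();print(s["clock"],s["tcp_pos"],s["ft_force"],s["torque"],delta(s,[.5215,.0492,.062],120))
for n in("scene","top"):
    c=capture(n);pickle.dump(c,open(n+"7.pkl","wb"))
a=load("scene7.pkl")["color"][180:290,250:350,::-1];b=load("top7.pkl")["color"][200:310,285:385,::-1]
cv2.imwrite("pics/s7.png",np.hstack([cv2.resize(q,None,fx=4,fy=4,interpolation=cv2.INTER_CUBIC) for q in(a,b)]))
```

```text
9.55 [0.52116137 0.04993921 0.06202485] [1.78246318 0.75458799 5.85047414] [ 0.1503667  -0.50399963  0.05925484] (array([-0.8, -0.1,  0. ]), 'yaw', np.float64(125.06), 'turn', np.float64(5.06))
```

View pics/s7.png

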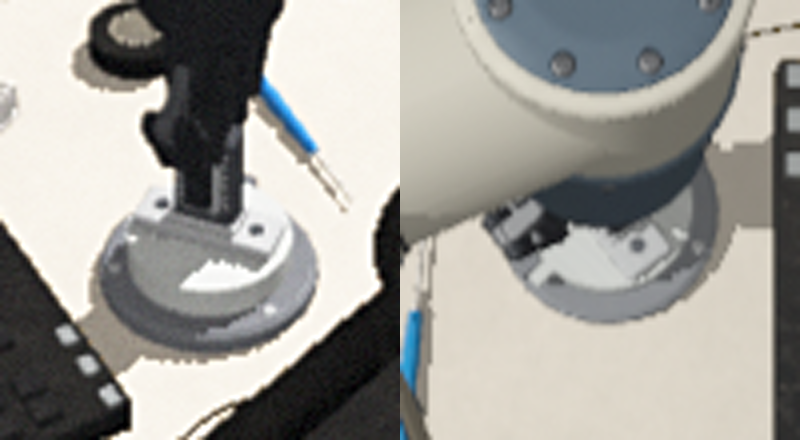

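jog_arm:
  increments:
    - [[0, 0, 0], 0, 180]
    - [[0, 0, 0], 0, 150]
    - [[0, 0, 0], 0, 100]
    - [[0, 0, 0], 0, 50]
    - [[0, 0, 0], 0, 0]
    - [[0, 0, 0], 0, 0]
    - [[0, 0, 0], 0, 0]

```text
clock: 10.35
tcp_pos: [0.5204, 0.0493, 0.0612]
tcp_rot: [0.462, 0.887, -0.0, -0.0]
ft_force: [-0.6, -0.5, 0.3]
gripper_width: 0.0854
```

jog_arm:
  increments:
    - [[0, 0, -8], 0, 0]
    - [[0, 0, -25], 0, 0]
    - [[0, 0, -55], 0, 0]
    - [[0, 0, -90], 0, 0]
    - [[0, 0, -125], 0, 0]
    - [[0, 0, -150], 0, 0]
    - [[0, 0, -150], 0, 0]

```text
clock: 11.05
tcp_pos: [0.5226, 0.0496, 0.2163]
tcp_rot: [0.462, 0.887, 0.003, 0.003]
ft_force: [0.7, 0.7, -0.0]
gripper_width: 0.0853
```

Run:
```python
from h import *
from cell import observe,capture
s=observe();print(s["clock"],s["tcp_pos"],s["ft_force"],s["torque"],delta(s,[.40,-.15,.21],120))
for n in("scene","top"):
    c=capture(n);pickle.dump(c,open(n+"8.pkl","wb"))
a=load("scene8.pkl")["color"][180:290,250:350,::-1];b=load("top8.pkl")["color"][200:310,285:385,::-1]
cv2.imwrite("pics/s8.png",np.hstack([cv2.resize(q,None,fx=4,fy=4,interpolation=cv2.INTER_CUBIC) for q in(a,b)]))
```

```text
11.05 [0.52255356 0.04958143 0.21626291] [ 0.72050646  0.68791259 -0.02533088] [0.03013369 0.02164149 0.00101555] (array([ -93.3, -214.9,    4.9]), 'yaw', np.float64(124.97), 'turn', np.float64(4.97))
```

View pics/s8.png

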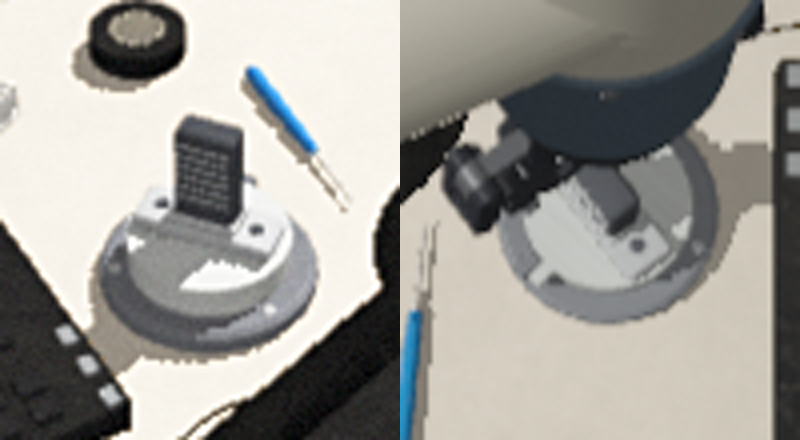

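The spanner stands seated, released. I'll move the arm aside for a clear top check.

jog_arm:
  increments:
    - [[-8, -18, 0], 0, 0]
    - [[-24, -55, 0], 0, 0]
    - [[-40, -93, 0], 0, 0]
    - [[-56, -130, 0], 0, 0]
    - [[-72, -167, 0], 0, 0]
    - [[-86, -200, 0], 0, 0]
    - [[-92, -214, 0], 0, 0]
    - [[-92, -214, 0], 0, 0]

```text
clock: 11.95
tcp_pos: [0.3955, -0.1502, 0.2106]
tcp_rot: [0.463, 0.886, -0.0, -0.001]
ft_force: [-0.4, -0.2, 0.1]
gripper_width: 0.0855
```

Run:
```python
from h import *
from cell import observe,capture
s=observe();print(s["clock"],s["tcp_pos"],s["ft_force"])
for n in("scene","top"):
    c=capture(n);pickle.dump(c,open(n+"9.pkl","wb"))
    X=cloud(c)
    for nm,(x0,x1,y0,y1,z0) in(("wide",(.46,.58,-.01,.11,.1075)),("narrow",(.5,.65,-.36,-.22,.096))):
        k=(X[...,2]>z0-.006)&(X[...,2]<z0+.009)&(X[...,0]>x0)&(X[...,0]<x1)&(X[...,1]>y0)&(X[...,1]<y1)
        P=X[k]
        if len(P)>5:print(n,nm,len(P),P.mean(0),cv2.minAreaRect(P[:,:2].astype(np.float32)*1000))
a=load("scene9.pkl")["color"][180:290,250:350,::-1];b=load("top9.pkl")["color"][200:310,285:385,::-1]
cv2.imwrite("pics/s9.png",np.hstack([cv2.resize(q,None,fx=4,fy=4,interpolation=cv2.INTER_CUBIC) for q in(a,b)]))
```

```text
11.95 [ 0.39552274 -0.15024614  0.2105903 ] [-0.44722451 -0.15077613  0.13587429]
scene wide 122 [0.52111037 0.0464852  0.10578914] ((519.943603515625, 47.66992950439453), (36.06001663208008, 22.07091522216797), 34.954349517822266)
scene narrow 158 [ 0.58215048 -0.26837956  0.09368556] ((580.6234741210938, -268.10406494140625), (35.377708435058594, 22.067325592041016), 76.74771881103516)
top wide 17 [0.5332275  0.05460966 0.10788186] ((533.7623291015625, 54.75633239746094), (14.131980895996094, 4.621023654937744), 86.86266326904297)
top narrow 163 [ 0.57857093 -0.26407374  0.09539699] ((578.5713500976562, -264.8385314941406), (35.64929962158203, 18.770782470703125), 89.62754821777344)
```

View pics/s9.png

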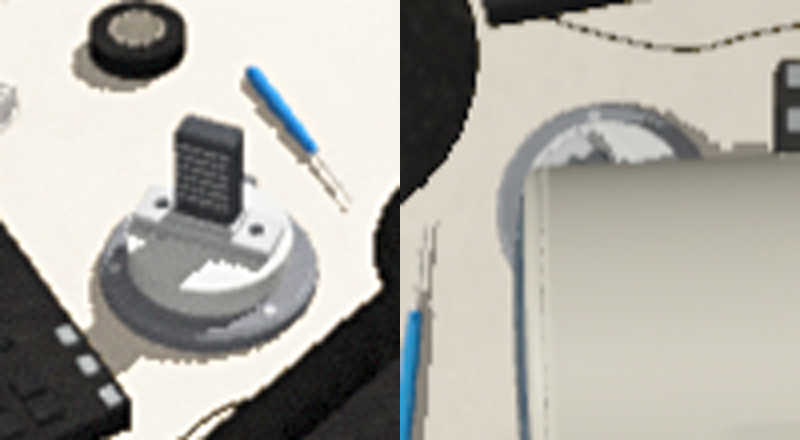

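Run:
```python
from h import *
for n in("top0.pkl","top6.pkl","top8.pkl"):
    c=load(n);X=cloud(c);r=np.hypot(X[...,0]-.5205,X[...,1]-.0495)
    k=(r>.049)&(r<.062)&(X[...,2]>.018)&(X[...,2]<.045)
    P=X[k];L=c["color"][k].min(-1)
    a=np.degrees(np.arctan2(P[:,1]-.0495,P[:,0]-.5205))%360
    o=np.argsort(a);print(n,[(int(a[i]),int(P[i,2]*1000),int(L[i])) for i in o if 100<a[i]<200])
im=load("top8.pkl")["color"][245:285,300:350,::-1];cv2.imwrite("pics/s10.png",cv2.resize(im,None,fx=12,fy=12,interpolation=cv2.INTER_CUBIC))
```

```text
top0.pkl [(118, 26, 137), (119, 25, 154), (119, 30, 140), (120, 29, 127), (120, 27, 134), (121, 29, 136), (121, 27, 137), (122, 29, 134), (123, 29, 139), (123, 29, 135), (123, 29, 134), (124, 28, 133), (124, 30, 135), (124, 26, 135), (124, 27, 134), (125, 27, 136), (125, 32, 133), (126, 29, 134), (126, 28, 134), (127, 27, 132), (127, 31, 134), (128, 27, 126), (128, 30, 116), (128, 28, 109), (129, 18, 84), (129, 21, 94), (129, 24, 100), (177, 31, 190), (177, 30, 182), (177, 28, 171), (179, 18, 134), (179, 31, 183), (179, 27, 201), (179, 28, 203), (179, 31, 203), (181, 29, 184), (182, 29, 203), (182, 30, 201), (182, 30, 201), (184, 29, 175), (184, 31, 195), (184, 29, 191), (184, 30, 187)]
top6.pkl [(118, 26, 90), (119, 28, 135), (120, 31, 65), (120, 28, 111), (120, 27, 127), (120, 29, 105), (121, 29, 118), (122, 28, 135), (122, 25, 135), (123, 30, 143), (123, 30, 137), (124, 29, 138), (124, 29, 137), (124, 30, 138), (125, 29, 137), (125, 31, 137), (125, 28, 140), (126, 29, 138), (126, 29, 137), (127, 28, 137), (127, 27, 134), (128, 29, 128), (128, 30, 119), (129, 29, 112), (129, 21, 97
[... 288 characters left out ...]
)]
top8.pkl [(104, 18, 146), (119, 28, 134), (119, 31, 130), (120, 29, 147), (120, 30, 121), (120, 26, 130), (121, 30, 127), (121, 26, 130), (122, 30, 126), (122, 28, 133), (123, 29, 128), (123, 28, 127), (124, 25, 128), (124, 29, 128), (124, 28, 127), (124, 27, 126), (125, 29, 126), (126, 30, 130), (126, 29, 127), (127, 29, 127), (127, 31, 127), (127, 29, 125), (128, 25, 103), (128, 30, 119), (128, 29, 110), (130, 30, 151), (130, 30, 150), (130, 31, 143), (131, 28, 164), (132, 32, 183), (132, 32, 184), (133, 31, 194), (133, 32, 195), (134, 37, 193), (135, 28, 194), (135, 31, 178), (135, 30, 193), (136, 29, 188), (137, 32, 189), (137, 31, 188), (138, 28, 161), (138, 27, 161), (191, 18, 133)]
```

View pics/s10.png

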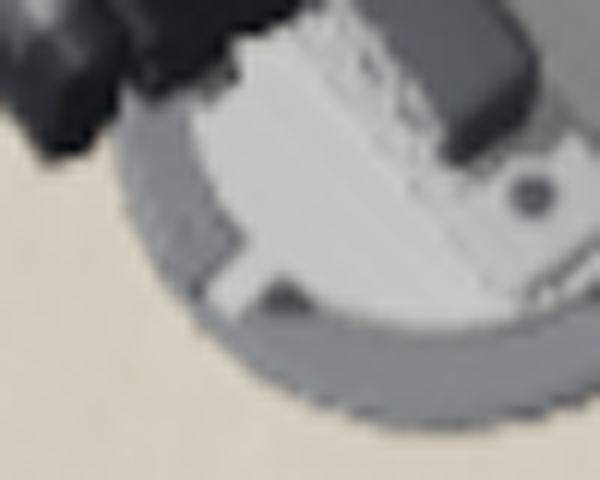

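The tab, spanning 130–138°, touches the lug, spanning 119–129°. The collar turned about 47° and rests on its stop, so I'm handing in.

```bash
python3 -c "
from cell import finish_job
print(finish_job())"
```

```text
the job is handed in; nothing more can be done
None
```

I moved the wide spanner from its stand into the collar and turned the collar clockwise to its stop. I then backed off about 5° within the play, let go and moved the arm clear. The job was handed in at about 12 s; no verdict is reported.

**Seating:** contact came at TCP z 0.062 m, where I had predicted it, before any turning.

**Stop:** the wrist moment rose to 0.94 N m, and after release the picture shows the tab (130–138°) right against the lug (ending at about 129°). The collar turned about 47°.

**Spanner at the end:** it stands upright with its bar on the collar. In the scene view its grip centre is within about 2 mm of the collar centre. Its prongs are about 7–10° off the hole line, within the 20° allowed.

**Other checks:** the narrow spanner's position is the same within about 0.5 mm. The arm is clear and the force reads about 0.

**Checks that disagreed or failed:**
- The two cameras differ by 2–4 mm in absolute position.
- The last top view of the spanner was blocked by the arm, so the final top check uses the picture taken just after release.
- The narrow spanner's fitted angle also varied by a few to about 9° between pictures. I take that as noise, since its centre did not move.

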